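# Find and flag the loose clamp screw on a glue-up

### The job

One of the three wing screws on this glue-up has not been tightened. Try the screws by hand, gently, to find the one that gives way easily, turn that one about an eighth of a turn to be sure and leave it so, and leave the two tight ones set as they are. Then take the red marker pin from its stand, put it upright and fully home in the hole of the caul with the loose screw, and let go.

Things in the scene. Friction and masses are not known exactly. Their poses are not given: they have to be found in the camera images.
- press: Fixed glue-up: plywood base board 230 x 410 x 18 mm (x, y, z) with a panel of dark and light strips, 160 x 370 mm and 22 mm thick, on it. Origin: centre of the board's underside, on the bench. Three pale cauls lie across the panel along its own x, about 120 mm apart in y, tops 70 mm above the bench
- caul_a: One of three alike fixed pale wooden cauls (clamping battens), 210 x 46 x 30 mm, long axis = own x. Origin: centre of its underside (own z up; top at z = 30 mm). Carries a black wing screw on its axis at own x = +35 mm and a marker hole at own x = -45 mm. The letters do not tell the place: the cauls swap places on the panel
- grip_a (a point): Point on the upright axis of caul_a's wing screw, 34 mm above the caul's top: grip here. Own x along the wings, z up. The wings are one flat black upright bar, 64 mm long (own x), 14 mm thick (own y), from 18 mm below this point to 12 mm above it, over a round steel collar 26 mm across. It starts within 30 degrees of the caul's long axis and can turn 90 degrees or more either way
- wing_a (a point): End of one wing of caul_a's screw, at grip height, 32 mm from its axis; turns with it. Exactly one of the three like screws is loose: it slips at about 0.1 N m and stays where left. The two tight ones hold up to at least 0.8 N m either way; more turns them until they jam, within 18 degrees; they do not spring back. Turning one 12 degrees spoils its setting
- hole_a (a point): Centre of the mouth of the marker hole in the top of caul_a: 17 mm wide, 20 mm deep, with a flat floor and a 2 mm chamfer
- caul_b: One of three alike fixed pale wooden cauls (clamping battens), 210 x 46 x 30 mm, long axis = own x. Origin: centre of its underside (own z up; top at z = 30 mm). Carries a black wing screw on its axis at own x = +35 mm and a marker hole at own x = -45 mm. The letters do not tell the place: the cauls swap places on the panel
- grip_b (a point): Point on the upright axis of caul_b's wing screw, 34 mm above the caul's top: grip here. Own x along the wings, z up. The wings are one flat black upright bar, 64 mm long (own x), 14 mm thick (own y), from 18 mm below this point to 12 mm above it, over a round steel collar 26 mm across. It starts within 30 degrees of the caul's long axis and can turn 90 degrees or more either way
- wing_b (a point): End of one wing of caul_b's screw, at grip height, 32 mm from its axis; turns with it. Exactly one of the three like screws is loose: it slips at about 0.1 N m and stays where left. The two tight ones hold up to at least 0.8 N m either way; more turns them until they jam, within 18 degrees; they do not spring back. Turning one 12 degrees spoils its setting
- hole_b (a point): Centre of the mouth of the marker hole in the top of caul_b: 17 mm wide, 20 mm deep, with a flat floor and a 2 mm chamfer
- caul_c: One of three alike fixed pale wooden cauls (clamping battens), 210 x 46 x 30 mm, long axis = own x. Origin: centre of its underside (own z up; top at z = 30 mm). Carries a black wing screw on its axis at own x = +35 mm and a marker hole at own x = -45 mm. The letters do not tell the place: the cauls swap places on the panel
- grip_c (a point): Point on the upright axis of caul_c's wing screw, 34 mm above the caul's top: grip here. Own x along the wings, z up. The wings are one flat black upright bar, 64 mm long (own x), 14 mm thick (own y), from 18 mm below this point to 12 mm above it, over a round steel collar 26 mm across. It starts within 30 degrees of the caul's long axis and can turn 90 degrees or more either way
- wing_c (a point): End of one wing of caul_c's screw, at grip height, 32 mm from its axis; turns with it. Exactly one of the three like screws is loose: it slips at about 0.1 N m and stays where left. The two tight ones hold up to at least 0.8 N m either way; more turns them until they jam, within 18 degrees; they do not spring back. Turning one 12 degrees spoils its setting
- hole_c (a point): Centre of the mouth of the marker hole in the top of caul_c: 17 mm wide, 20 mm deep, with a flat floor and a 2 mm chamfer
- marker: Loose red plastic marker pin, 25 g, 66 mm long, standing upright in its stand. Round foot shank 14 mm across from 0 to 28 mm (foot bevelled), round head 22 mm across from 31 to 62 mm, to grip. Origin: centre of its foot, own z up to the head. Fully home in a hole its origin is 20 mm below the mouth and its head begins about 11 mm above it
- stand: Fixed dark wooden block, 70 x 70 x 30 mm, with a hole like those in the cauls (17 mm wide, 20 mm deep) in the middle of its top, in which the marker stands. Origin: centre of its underside, on the bench
- chisel: Loose chisel lying flat on the bench, 270 mm long, 26 mm high; origin near its middle, own x points to the blade. A bystander
- offcut: Loose dark wood offcut, 110 x 55 x 50 mm; origin: centre of its underside. A bystander
- glue: Loose glue bottle, 60 mm across, 150 mm high; origin: centre of its underside. A bystander
Things that resemble listed ones, but are neither listed nor needed, are in the scene too. What is meant by the marker is not green, and is the smaller of those in its own colour.

How it is judged:
By the outcome, as a careful person would: the job done as asked, in the order asked, and still so for the second after the job is handed in, with the robot touching nothing.
It also fails if it takes over 72 s, if anything falls off the work surface, if the arm or the gripper's body presses on something with over 40 N, if the wrist force passes 120 N, or if a joint passes its speed limit or range.

### The arm

A 7-joint arm with a two-finger parallel gripper is mounted at the origin on the work surface. World frame = base frame: x ahead of the robot, y to its left, z up, the work surface at z = 0. Lengths are in m, angles in rad, forces in N, time in s.
With the tool pointing down it reaches from about 0.425 to 0.8 m from the base axis. Payload 8.3 kg.
Tool frame: the origin (TCP) lies midway between the tips of the shut fingers; the grasp point (between the pads) lies 19 mm behind it (arm.hold_point_z is the distance from the TCP to the grasp point, in m); z points along the fingers, y is the direction in which the jaws open and shut (so a half turn about z gives the same grasp; the last joint's range is limited). The gripper opens to 85 mm and grips with 20 to 120 N. Pads are 22 mm wide; open, the fingers measure 114 mm over their backs; the gripper's body (76 mm by 85 mm) begins 54 mm behind the grasp point. The pads swing forward as they close: fully open they stand 13 mm farther back than shut.
Start: joints at [-1.403, 0.383, 0.016, 1.37, -0.006, 1.388, -0.046], TCP at [0.143, 0.608, 0.231] pointing down, gripper open.
Joint ranges: [-2.95, 2.95], [-0.25, 2.06], [-1.52, 1.56], [0.18, 2.33], [-1.44, 4.58], [0.02, 2.06], [-3.01, 3.01]. Speed limits (rad/s): [2.39, 2.39, 3.01, 3.01, 3.14, 3.14, 3.14].

### API

Orientations are given as [roll, pitch, yaw] about the fixed x, y, z axes, in that order (R = Rz(yaw) Ry(pitch) Rx(roll)).
In Python, from cell import arm, fingers, kinematics, state, vision gives the robot as it stands. Calls block until the motion is done:
- arm.reach(position, orientation): joint-space move of the TCP to a pose.
- arm.move_straight(position, attitude=None, v=0.15): straight line of the TCP; attitude=None keeps the orientation; v is the mean speed in m/s.
- arm.goto_joints(angles): joint-space move.
- fingers.move_gripper(opening, grip_force=None): opening from 0.0 (shut) to 1.0 (fully open); grip_force is the grip in N (None keeps the last); returns when the fingers have stopped.
- arm.wait(seconds).
- kinematics.ik(position, orientation): joint angles nearest the present ones, or None.
- state(): the state.
- vision.get_image(name): name is "scene" or "top"; returns a dict with "img" (420x560x3 uint8, red, green, blue), "fx", "fy", "cx", "cy" (pixels), "distortion" ([k1, k2, p1, p2, k3] as OpenCV has them; the pictures are not rectified), "extrinsics" (4x4, takes a point from camera to world coordinates). Camera axes: x right, y down, z forward; pixel columns grow to the right and rows downward; lengths in m; the calibration is good to about 2 mm. A picture is of the moment at which its call begins. There is no depth.
A pose or a line that the arm cannot do raises arm.PlanningError and nothing moves.
- arm.job_done(): hands the job in, once; it reports no verdict.
The state is a dict: "time_s": time; "q": joint angles; "joint_velocities": joint speeds; "joint_efforts": joint torques, N m; "ee_pos": TCP position; "ee_rot": TCP orientation; "contact_force": force on the tool from outside, world axes, zero at the start; "ft_torque": the same for the moment, N m; "gripper_width": opening from 0.0 (shut) to 1.0 (fully open).
Only numpy, scipy, OpenCV 4.12 (cv2) and the standard library are available. Lean on these libraries where they do the work, as an engineer would, in place of code of your own. Each camera call takes 0.05 s, during which the arm holds its last target.

## Working session

There is one attempt and no reset: what is moved stays moved. The work goes in short steps, each a Python script; the robot and the scene stay as the last script left them, time stands still between calls to the robot, and variables do not carry over. Pictures are saved under pics/ and viewed, and the job is handed in when it is done.

```bash
ls; mkdir -p pics
python3 - <<'E'
from cell import arm, fingers, kinematics, state, vision
import cv2
for n in ("scene","top"):
    d=vision.get_image(n); cv2.imwrite(f"pics/{n}0.png",d["img"][:,:,::-1])
    print(n,d["fx"],d["fy"],d["cx"],d["cy"],d["distortion"],d["extrinsics"])
print(state())
E
```

```text
pics
scene 515.6594139964672 515.6594139964672 283.27458628214396 208.38137807185325 [-0.07215688  0.          0.          0.          0.        ] [[ 0.71091155  0.53064711 -0.46153918  1.18924351]
 [ 0.70304209 -0.51910201  0.48607089 -0.602314  ]
 [ 0.0183462  -0.67003488 -0.74210287  1.07123209]
 [ 0.          0.          0.          1.        ]]
top 381.1863874712539 381.1863874712539 287.20394012395053 204.38333265462245 [0.01545403 0.         0.         0.         0.        ] [[ 0.0021823  -0.98241342  0.18670596  0.40342579]
 [-0.99977733  0.00177526  0.02102689 -0.00491834]
 [-0.02098855 -0.18671027 -0.98219079  1.16094365]
 [ 0.          0.          0.          1.        ]]
{'time_s': 0.1, 'q': array([-1.40290936,  0.38420236,  0.0163418 ,  1.3710685 , -0.00629369,
        1.38819334, -0.04651807]), 'joint_velocities': array([-0.00160939, -0.00096676,  0.00117486, -0.00236148,  0.00060667,
       -0.00113232,  0.00141228]), 'joint_efforts': array([ 3.58079662e-03, -6.29143810e+01,  8.47730935e-01, -3.72759533e+01,
        1.68193260e-02,  1.06286260e-02,  3.94061487e-05]), 'ee_pos': array([0.14280599, 0.60799199, 0.2303397 ]), 'ee_rot': array([-3.13977009e+00,  2.28119588e-05,  2.91088290e+00]), 'contact_force': array([ 0.01080775, -0.18222288, -0.21109612]), 'ft_torque': array([-0.00509992,  0.01829448, -0.01333532]), 'gripper_width': 0.9977399862188286}
```

View pics/scene0.png

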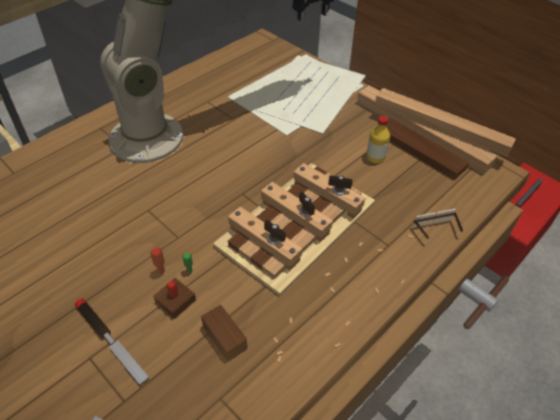

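View pics/top0.png

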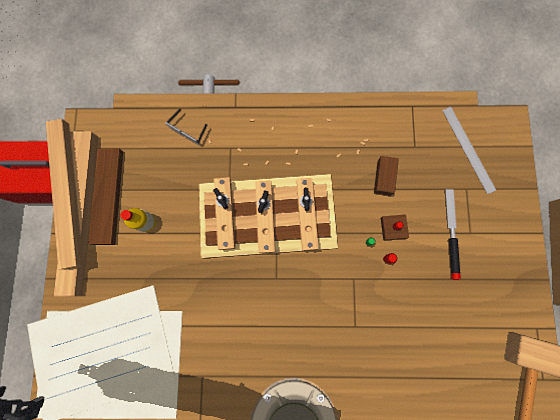

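The scene shows the press in the middle, with its three black wing screws on the far ends of the cauls (top: about (221,199), (264,202), (306,198)). The stand with the red marker is at top (398,226), and the red and green decoys are at (391,258) and (371,241). I'll enlarge both views next.

Run:
```python
import cv2
t=cv2.imread("pics/top0.png");s=cv2.imread("pics/scene0.png")
cv2.imwrite("pics/t1.png",cv2.resize(t[165:265,190:345],None,fx=5,fy=5,interpolation=cv2.INTER_CUBIC))
cv2.imwrite("pics/t2.png",cv2.resize(t[200:275,355:430],None,fx=7,fy=7,interpolation=cv2.INTER_CUBIC))
cv2.imwrite("pics/s1.png",cv2.resize(s[155:290,210:385],None,fx=4.4,fy=4.4,interpolation=cv2.INTER_CUBIC))
```

```text
(no output)
```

View pics/t1.png

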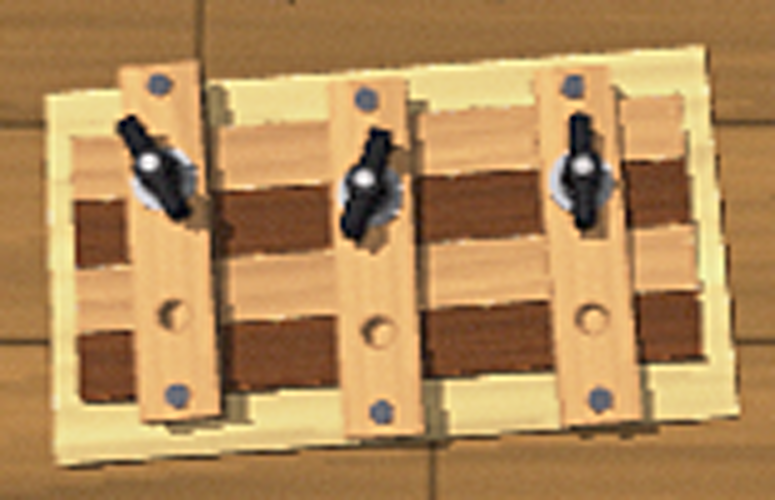

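View pics/t2.png

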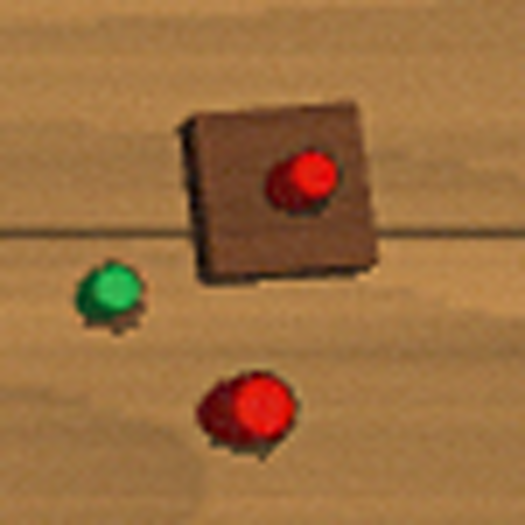

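View pics/s1.png

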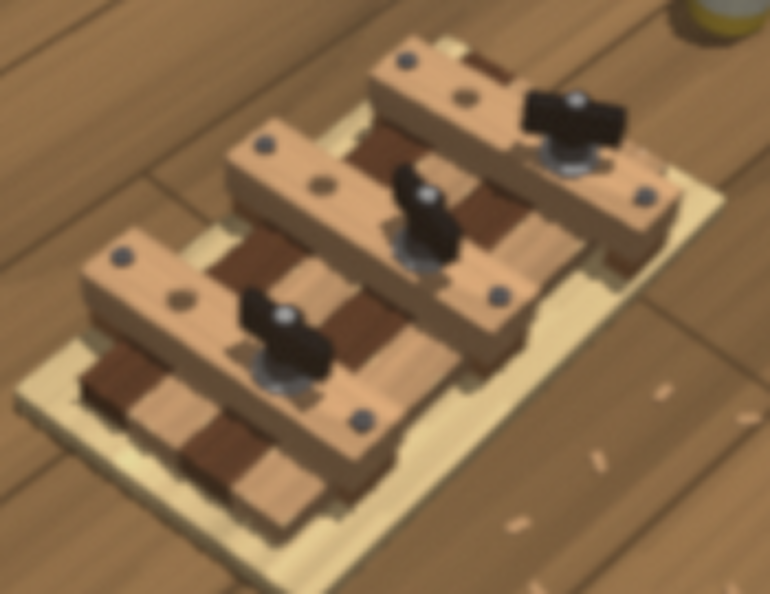

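```bash
cat > h.py <<'E'
import numpy as np, cv2
from scipy.spatial.transform import Rotation as Ro
from cell import arm, fingers, kinematics, state, vision
def ray(d,uv):
    K=np.array([[d["fx"],0,d["cx"]],[0,d["fy"],d["cy"]],[0,0,1.]])
    p=cv2.undistortPoints(np.array(uv,float).reshape(-1,1,2),K,np.array(d["distortion"],float)).reshape(-1,2)
    E=np.array(d["extrinsics"]); v=np.c_[p,np.ones(len(p))]@E[:3,:3].T
    return E[:3,3],v
def onz(d,uv,z):
    o,v=ray(d,uv); return o+v*((z-o[2])/v[:,2])[:,None]
def tri(d1,u1,d2,u2):
    o1,a=ray(d1,u1);o2,b=ray(d2,u2);out=[]
    for x,y in zip(a,b):
        A=np.c_[x,-y]; s=np.linalg.lstsq(A,o2-o1,rcond=None)[0]
        p,q=o1+x*s[0],o2+y*s[1]; out.append(np.r_[(p+q)/2,np.linalg.norm(p-q)])
    return np.array(out)
E
python3 - <<'E'
from h import *
np.set_printoptions(precision=4,suppress=True)
T=vision.get_image("top");S=vision.get_image("scene")
tt=lambda l:[((u+.5)/5-.5+190,(v+.5)/5-.5+165) for u,v in l]
ss=lambda l:[((u+.5)/4.4-.5+210,(v+.5)/4.4-.5+155) for u,v in l]
t=tt([(160,84),(174,316),(177,397),(148,163),(366,98),(379,332),(381,412),(364,180),(572,86),(592,319),(600,399),(582,175)])
s=ss([(645,197),(466,97),(407,61),(576,100),(498,296),(322,185),(264,145),(427,193),(362,420),(182,299),(122,257),(285,315)])
print("tri\n",tri(T,t,S,s))
print("top z.07\n",onz(T,t,.07)[:,:2],"\nscene\n",onz(S,s,.07)[:,:2])
# press
# wings: black mask
for nm,d,z in(("top",T,.11),("scene",S,.11)):
    g=d["img"].astype(int).max(2); m=(g<55).astype(np.uint8)
    n,l,st,c=cv2.connectedComponentsWithStats(m)
    for i in range(1,n):
        x,y,w,h,a=st[i]
        if a>25 and (190<x<345 and 165<y<265 if nm=="top" else 210<x<385 and 155<y<260):
            ys,xs=np.nonzero(l==i); P=onz(d,np.c_[xs,ys],z)[:,:2]
            r=cv2.minAreaRect(P.astype(np.float32)*1000); cc=P-P.mean(0)
            e,V=np.linalg.eigh(cc.T@cc); print(nm,a,c[i],P.mean(0),np.degrees(np.arctan2(V[1,1],V[0,1])),r)
hsv=cv2.cvtColor(T["img"],cv2.COLOR_RGB2HSV)
m=((T["img"][:,:,0]>200)&(T["img"][:,:,1]<60)).astype(np.uint8)
n,l,st,c=cv2.connectedComponentsWithStats(m)
for i in range(1,n):
    if st[i][4]>10 and 350<c[i][0]<430: print("red top",c[i],st[i],onz(T,[c[i]],.076),onz(T,[c[i]],.01))
print("stand corners top z.03",onz(T,[((u+.5)/7-.5+355,(v+.5)/7-.5+200) for u,v in[(198,115),(356,103),(377,262),(210,273)]],.03)[:,:2])
E
```

```text
tri
 [[ 0.6806  0.2131  0.072   0.0022]
 [ 0.5437  0.2016  0.0682  0.0037]
 [ 0.4965  0.1977  0.0701  0.003 ]
 [ 0.6234  0.2092  0.1167  0.0017]
 [ 0.6712  0.0906  0.0724  0.0009]
 [ 0.5341  0.0824  0.0683  0.0031]
 [ 0.4874  0.0798  0.071   0.0014]
 [ 0.6134  0.0877  0.1177  0.0023]
 [ 0.6783 -0.0304  0.0718  0.001 ]
 [ 0.5415 -0.0404  0.0686  0.0029]
 [ 0.495  -0.0448  0.0714  0.0022]
 [ 0.6177 -0.0333  0.1127  0.0047]]
top z.07
 [[ 0.6803  0.2126]
 [ 0.5423  0.1998]
 [ 0.4956  0.1965]
 [ 0.6326  0.2181]
 [ 0.6715  0.0905]
 [ 0.5329  0.0811]
 [ 0.487   0.0793]
 [ 0.6222  0.091 ]
 [ 0.6784 -0.0309]
 [ 0.5404 -0.0415]
 [ 0.4945 -0.0457]
 [ 0.6249 -0.0364]] 
scene
 [[ 0.6801  0.2158]
 [ 0.5457  0.2019]
 [ 0.4972  0.1991]
 [ 0.5961  0.2498]
 [ 0.6701  0.0927]
 [ 0.536   0.0826]
 [ 0.4871  0.0811]
 [ 0.5851  0.1234]
 [ 0.6776 -0.0289]
 [ 0.5432 -0.0401]
 [ 0.4947 -0.0431]
 [ 0.5936 -0.0059]]
top 98 [221.0408 198.6837] [0.62   0.2045] -148.145625032052 ((622.4736938476562, 205.14212036132812), (65.3782730102539, 21.279935836791992), 37.69092559814453)
top 90 [305.9889 199.0667] [ 0.6184 
[... 401 characters left out ...]
(53.2415771484375, 48.18659210205078), 39.67070388793945)
scene 150 [306.2333 204.8533] [0.6235 0.0775] 153.67581031324517 ((619.3659057617188, 83.10875701904297), (28.17363739013672, 71.89954376220703), 53.848670959472656)
scene 186 [274.5699 231.8548] [ 0.6302 -0.0419] 174.96288941546348 ((626.0328369140625, -44.09008026123047), (68.84391784667969, 32.337669372558594), 2.407738447189331)
red top [399.44 224.4 ] [397 222   6   6  25] [[ 0.5511 -0.3015  0.076 ]] [[ 0.56   -0.3195  0.01  ]]
red top [392.2381 257.6905] [389 254   8   8  42] [[ 0.4571 -0.2765  0.076 ]] [[ 0.4603 -0.293   0.01  ]]
stand corners top z.03 [[ 0.5826 -0.2663]
 [ 0.5877 -0.3334]
 [ 0.5199 -0.3383]
 [ 0.5152 -0.2683]]
```

Run:
```python
import cv2
s=cv2.imread("pics/scene0.png")
cv2.imwrite("pics/s2.png",cv2.resize(s[235:325,135:235],None,fx=6,fy=6,interpolation=cv2.INTER_CUBIC))
```

```text
(no output)
```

View pics/s2.png

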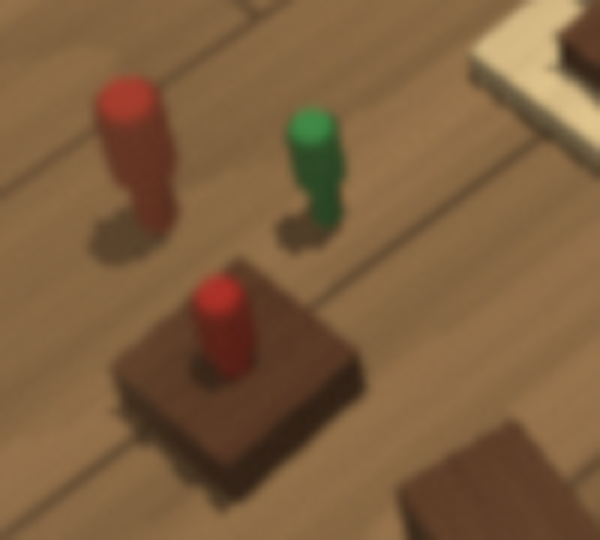

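The geometry checks out:
- Caul tops are at about 0.07 m, and the hole-to-screw distance is 80 mm.
- Screw axes are L (.6235,.208), M (.614,.087) and R (.622,-.035).
- Wing yaws are about 30°, -15° and 3°.
- The small red pin is in the stand, and the larger red one on the bench is the decoy.

I'll check the IK before moving.

```bash
cat >> h.py <<'E'
SC={'L':np.array([.6235,.2086]),'M':np.array([.6142,.0874]),'R':np.array([.6212,-.0346])}
HO={'L':np.array([.5437,.2018]),'M':np.array([.5343,.0825]),'R':np.array([.5417,-.0408])}
YW={'L':30.,'M':-14.5,'R':2.7}
def tz(s=None):
    s=s or state(); return s["ft_torque"],s["contact_force"]
E
python3 - <<'E'
from h import *
np.set_printoptions(precision=3,suppress=True)
for k in 'LMR':
    for off in(0,180):
        for dy in(-50,0,50):
            print(k,off,dy,kinematics.ik([*SC[k],.088],[np.pi,0,np.radians(YW[k]+off+dy)]))
for y in(4,184,94,-86): print(y,kinematics.ik([.5525,-.3015,.037],[np.pi,0,np.radians(y)]))
E
```

```text
L 0 -50 [-1.118  0.992  1.349  1.491 -0.97   1.43  -1.657]
L 0 0 [-0.792  0.617  0.623  1.476 -0.376  1.169 -1.156]
L 0 50 [-0.775  0.611  0.596  1.475 -0.358  1.165 -0.296]
L 180 -50 [-0.673  0.58   0.438  1.47  -0.258  1.149  1.03 ]
L 180 0 [-0.561  0.559  0.274  1.464 -0.159  1.14   1.833]
L 180 50 [-0.467  0.551  0.137  1.459 -0.079  1.137  2.65 ]
M 0 -50 [-1.003  0.925  1.351  1.604 -0.918  1.376 -2.236]
M 0 0 [-1.003  0.925  1.351  1.604 -0.918  1.376 -1.363]
M 0 50 [-0.684  0.555  0.685  1.591 -0.377  1.132 -0.861]
M 180 -50 [-0.631  0.535  0.605  1.589 -0.328  1.121  0.498]
M 180 0 [-0.592  0.522  0.548  1.587 -0.294  1.116  1.345]
M 180 50 [-0.534  0.507  0.466  1.584 -0.246  1.109  2.182]
R 0 -50 [-0.803  0.928  1.351  1.598 -0.921  1.379 -1.739]
R 0 0 [-0.672  0.683  1.001  1.594 -0.605  1.205 -1.072]
R 0 50 [-0.648  0.66   0.956  1.593 -0.569  1.191 -0.225]
R 180 -50 [-0.62   0.637  0.905  1.592 -0.531  1.177  1.144]
R 180 0 [-0.546  0.588  0.779  1.589 -0.441  1.149  1.951]
R 180 50 [-0.433  0.539  0.607  1.583 -0.33   1.124  2.742]
4 [-0.275  0.857  1.127  1.616 -0.818  1.21  -0.472]
184 [-0.155  0.717  0.884  1.611 -0.603  1.108  2.528]
94 [-0.275  0.857  1.127  1.616 -0.818  1.21   1.099]
-86 [ 1.258  1.06  -1.388  1.542  1.049  1.426  3.014]
```

```bash
cat >> h.py <<'E'
def D(k,z): return [*SC[k],z],[np.pi,0,np.radians(YW[k])]
def rep(tag):
    s=state(); print(tag,"t%.2f"%s["time_s"],"F",np.round(s["contact_force"],2),"T",np.round(s["ft_torque"],3),"e7 %.3f"%s["joint_efforts"][6],"gw %.3f"%s["gripper_width"],"p",np.round(s["ee_pos"],4),"yaw %.2f"%np.degrees(s["ee_rot"][2]),"q7 %.4f"%s["q"][6]); return s
def approach(k):
    p,o=D(k,.19); arm.reach(p,o); rep("above "+k)
    fingers.move_gripper(.6,20)
    p,o=D(k,.088); arm.move_straight(p,v=.12); rep("down")
    fingers.move_gripper(0.0,20); rep("grip")
def probe(lim=.4,n=5):
    q0=np.array(state()["q"]); t0=state()["ft_torque"][2]
    for i in range(1,n+1):
        q=q0.copy(); q[6]+=np.radians(i); arm.goto_joints(q); s=rep(f" +{i}deg")
        if abs(s["ft_torque"][2])>lim: print("STOP"); break
    return q0
E
python3 - <<'E'
from h import *
p,o=D('L',.19); arm.reach(p,o); rep("above")
fingers.move_gripper(.6,20); rep("open.6")
d=vision.get_image("top"); cv2.imwrite("pics/aL.png",cv2.resize(d["img"][150:270,150:350,::-1],None,fx=4,fy=4))
d=vision.get_image("scene"); cv2.imwrite("pics/aLs.png",cv2.resize(d["img"][110:270,230:430,::-1],None,fx=3.6,fy=3.6))
E
```

```text
above t2.44 F [-0.21 -0.04 -0.75] T [-0.004 -0.021  0.009] e7 -0.008 gw 1.003 p [0.623  0.2103 0.1899] yaw 30.17 q7 -1.2011
open.6 t2.88 F [ 0.22  0.32 -0.09] T [ 0.015 -0.043 -0.   ] e7 0.001 gw 0.601 p [0.6235 0.2087 0.19  ] yaw 30.01 q7 -1.2013
```

View pics/aLs.png

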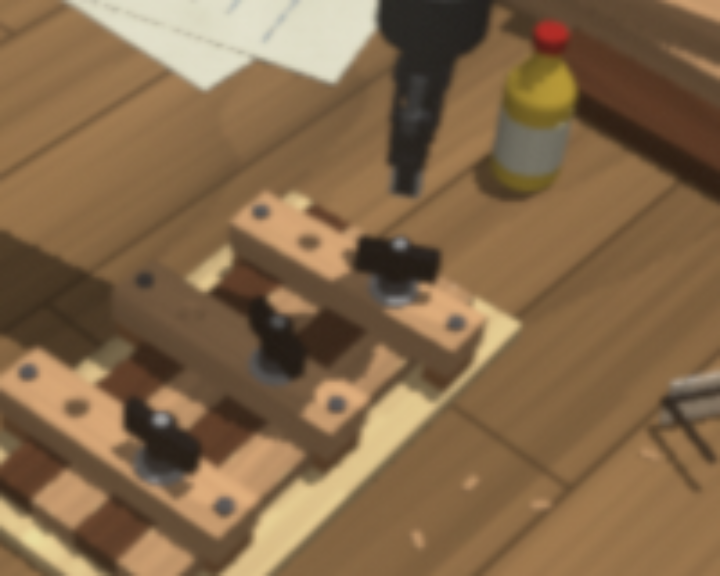

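The fingers (405,185 in the crop) are directly above the left screw (400,250). I'll go down, grip it gently and probe.

Run:
```python
from h import *
p,o=D('L',.088); arm.move_straight(p,v=.12); rep("down")
fingers.move_gripper(0.0,20); rep("grip")
q0=probe(.4,4)
```

```text
down t3.98 F [ 0.26  0.25 -0.01] T [-0.028 -0.021 -0.032] e7 0.005 gw 0.603 p [0.6242 0.2086 0.089 ] yaw 29.99 q7 -1.1656
grip t4.39 F [ 1.17 -2.13  3.23] T [-0.327 -0.099  0.107] e7 -0.101 gw 0.160 p [0.6242 0.2081 0.0888] yaw 29.97 q7 -1.1654
 +1deg t4.64 F [-0.36 -1.    0.41] T [-0.098 -0.129  0.081] e7 0.074 gw 0.159 p [0.6242 0.2081 0.0888] yaw 30.98 q7 -1.1479
 +2deg t4.89 F [ 0.32 -1.02  1.82] T [-0.122 -0.071  0.067] e7 0.069 gw 0.161 p [0.6242 0.2082 0.0888] yaw 31.98 q7 -1.1305
 +3deg t5.14 F [ 0.56 -1.1   1.48] T [-0.124  0.011  0.064] e7 0.070 gw 0.159 p [0.6242 0.2082 0.0888] yaw 32.98 q7 -1.1131
 +4deg t5.39 F [0.46 0.19 1.52] T [-0.074  0.009  0.027] e7 0.070 gw 0.162 p [0.6241 0.2082 0.0888] yaw 33.97 q7 -1.0957
```

The torque levels off at about 0.07 N m, while the grip width stays at bar thickness (no rocking). That indicates this one is loose. I'll continue in guarded steps, since a tight screw would need at least 0.8 N m.

Run:
```python
from h import *
q0=np.array(state()["q"]); base=q0[6]-np.radians(4)
for a in (8,14,22,34,46):
    q=q0.copy(); q[6]=base+np.radians(a); arm.goto_joints(q); s=rep(f"{a}")
    if abs(s["ft_torque"][2])>.4: print("STOP");break
fingers.move_gripper(.6); rep("open")
p=list(state()["ee_pos"]); p[2]=.2; arm.move_straight(p,v=.2); 
d=vision.get_image("top"); cv2.imwrite("pics/bL.png",cv2.resize(d["img"][150:270,150:350,::-1],None,fx=4,fy=4))
d=vision.get_image("scene"); cv2.imwrite("pics/bLs.png",cv2.resize(d["img"][110:270,230:430,::-1],None,fx=3.6,fy=3.6))
rep("up")
```

```text
8 t5.64 F [-0.28  0.19  1.67] T [-0.073  0.11   0.116] e7 0.438 gw 0.162 p [0.6241 0.2082 0.0888] yaw 37.89 q7 -1.0275
14 t5.89 F [-0.64 -0.65  2.55] T [0.032 0.244 0.085] e7 0.695 gw 0.164 p [0.624  0.2083 0.0888] yaw 43.76 q7 -0.9251
22 t6.15 F [-2.5   0.62  3.49] T [0.048 0.527 0.134] e7 0.866 gw 0.161 p [0.6239 0.2085 0.0888] yaw 51.65 q7 -0.7876
34 t6.47 F [-3.99  0.64  4.29] T [0.239 1.02  0.116] e7 0.734 gw 0.158 p [0.6237 0.2086 0.0888] yaw 63.55 q7 -0.5799
46 t6.78 F [-5.42  1.4   6.89] T [0.236 1.314 0.116] e7 0.455 gw 0.159 p [0.6235 0.2087 0.0888] yaw 75.65 q7 -0.3689
open t7.23 F [ 0.33 -0.3   0.16] T [-0.035  0.012 -0.016] e7 -0.035 gw 0.602 p [0.6243 0.208  0.0887] yaw 75.91 q7 -0.3636
up t8.04 F [ 0.05 -0.6  -0.75] T [-0.018 -0.047 -0.04 ] e7 -0.001 gw 0.599 p [0.6233 0.208  0.1978] yaw 75.98 q7 -0.4006
```

View pics/bLs.png

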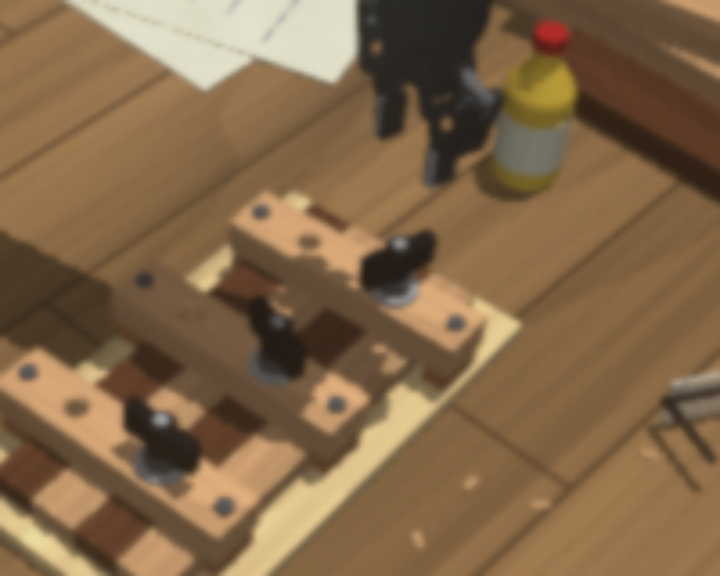

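View pics/bL.png

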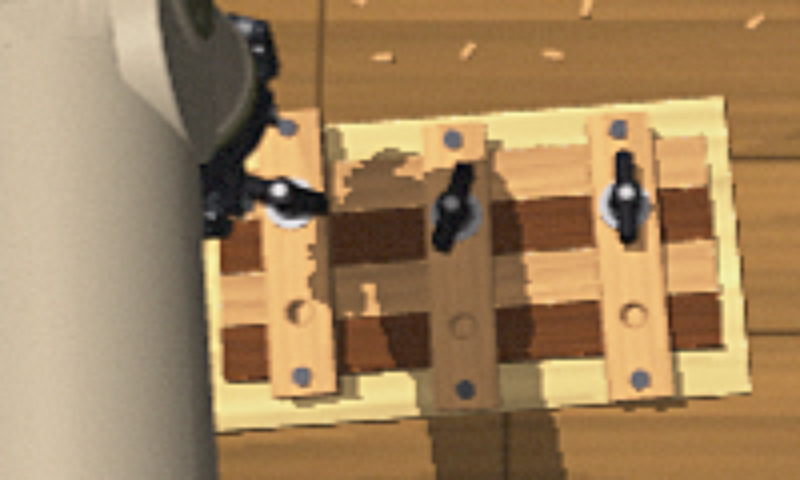

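The loose screw is the left one (largest y). It turned about 46° at roughly 0.1 N m, and the other two look unchanged. Next is the marker: the pin-top ray at z=0.076 gives (.551,-.3015) and the stand's corners average (.551,-.3016), so they agree.

Run:
```python
from h import *
o=[np.pi,0,np.radians(4)]
arm.reach([.5513,-.3016,.20],o); rep("above")
arm.move_straight([.5513,-.3016,.038],v=.12); rep("down")
s=vision.get_image("scene"); cv2.imwrite("pics/c1.png",cv2.resize(s["img"][180:330,110:260,::-1],None,fx=4,fy=4))
```

```text
above t9.91 F [ 0.18 -0.05  0.19] T [-0.    -0.009 -0.001] e7 -0.003 gw 0.596 p [ 0.5525 -0.2998  0.1997] yaw 4.20 q7 -0.5918
down t11.41 F [-0.73  0.44 -0.52] T [ 0.032  0.005 -0.016] e7 0.003 gw 0.600 p [ 0.5517 -0.302   0.0388] yaw 4.00 q7 -0.5008
```

View pics/c1.png

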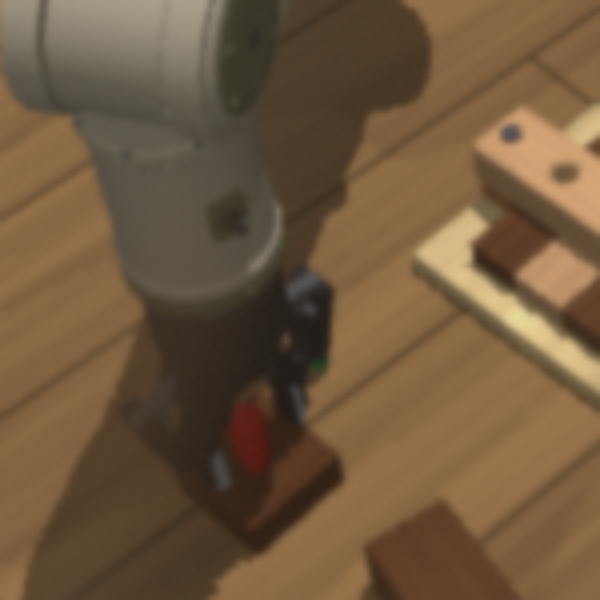

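The red pin (255,440 in the crop) stands between the fingers. I'll grip it and lift, then carry it over the hole.

Run:
```python
from h import *
fingers.move_gripper(0.0,40); rep("grip")
p=list(state()["ee_pos"]); p[2]=.20; arm.move_straight(p,v=.12); rep("up")
s=vision.get_image("scene"); cv2.imwrite("pics/d0.png",cv2.resize(s["img"][150:330,90:260,::-1],None,fx=3.3,fy=3.3))
o=[np.pi,0,np.radians(4)]
arm.reach([*HO['L'],.20],o); rep("overhole")
arm.move_straight([*HO['L'],.115],v=.12); arm.wait(.3); rep("low")
for n,(a,b,c,e) in dict(scene=(130,230,260,370),top=(170,250,190,290)).items():
    d=vision.get_image(n); cv2.imwrite(f"pics/d_{n}.png",cv2.resize(d["img"][a:b,c:e,::-1],None,fx=6,fy=6))
```

```text
grip t11.83 F [0.57 0.51 1.53] T [0.116 0.046 0.022] e7 -0.000 gw 0.248 p [ 0.5515 -0.3016  0.0383] yaw 4.00 q7 -0.5008
up t13.33 F [ 0.05 -1.06  0.09] T [ 0.007  0.004 -0.001] e7 -0.002 gw 0.243 p [ 0.5512 -0.3013  0.1991] yaw 4.00 q7 -0.5922
overhole t15.21 F [-0.27 -0.08 -0.07] T [0.009 0.042 0.033] e7 -0.012 gw 0.247 p [0.5441 0.2003 0.2002] yaw 3.87 q7 -1.4128
low t16.37 F [ 1.11 -0.62  0.53] T [0.018 0.021 0.001] e7 -0.001 gw 0.243 p [0.5439 0.2019 0.1155] yaw 4.01 q7 -1.3617
```

View pics/d_scene.png

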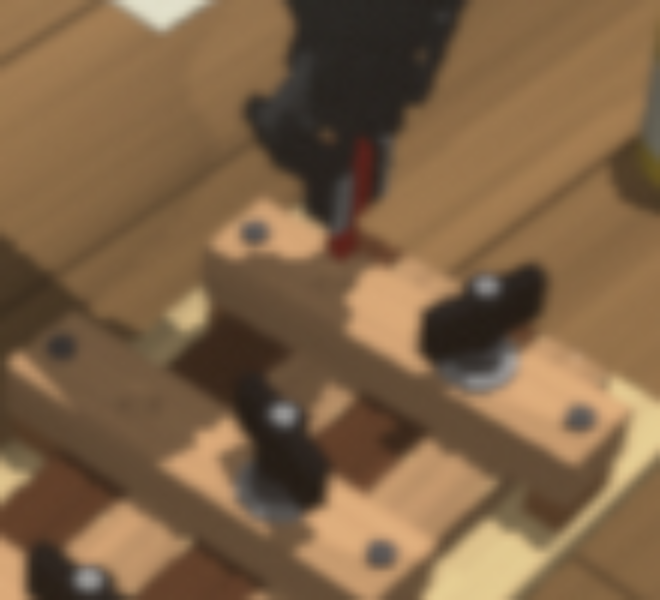

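View pics/d0.png

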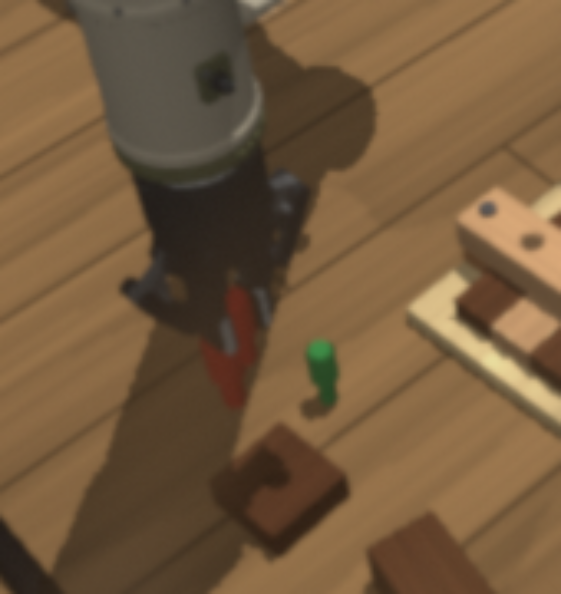

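View pics/d_top.png

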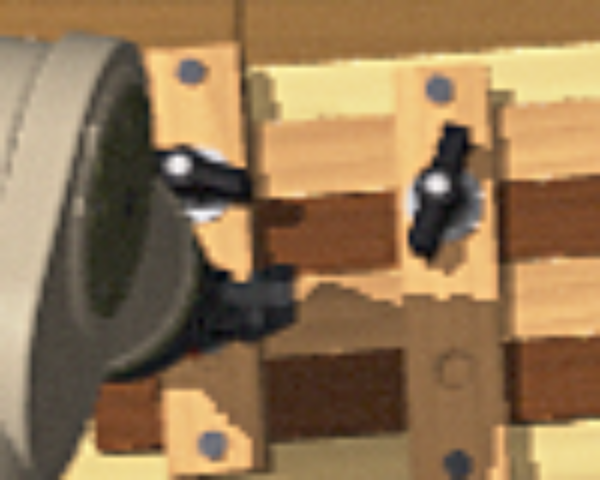

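Run:
```python
from h import *
d=vision.get_image("scene")
K=np.array([[d["fx"],0,d["cx"]],[0,d["fy"],d["cy"]],[0,0,1.]]);E=np.linalg.inv(d["extrinsics"])
p=np.array(state()["ee_pos"])
P=[[p[0],p[1],p[2]+z] for z in(-.027,0,.035)]+[[*HO['L'],.07]]
uv=cv2.projectPoints(np.array(P),cv2.Rodrigues(E[:3,:3])[0],E[:3,3],K,np.array(d["distortion"],float))[0].reshape(-1,2)
print(uv,"crop",(uv-[260,130]+.5)*6-.5)
im=d["img"].astype(int); m=(im[:,:,0]>70)&(im[:,:,1]<45)&(im[:,:,2]<45); m[:130]=0;m[185:]=0;m[:,:300]=0;m[:,345:]=0
for y in range(145,180):
    x=np.nonzero(m[y])[0]
    if len(x):print(y,x.min(),x.max(),end="; ")
```

```text
[[315.41255622 171.57286569]
 [316.05006127 164.3858349 ]
 [316.90232541 154.76316813]
 [314.96152099 176.30580722]] crop [[334.9753373  251.93719414]
 [338.80036759 208.8150094 ]
 [343.91395249 151.07900878]
 [332.26912595 280.33484333]]
154 320 321; 155 319 321; 156 319 321; 157 319 321; 158 319 321; 159 319 321; 160 319 321; 161 319 321; 162 319 321; 163 319 320; 164 319 319; 168 318 318; 169 317 318; 170 315 318; 171 315 318; 172 316 316;
```

The grip is confirmed: the foot and head edges match the projection of an upright pin at the TCP to within about 1 px. I'll lower it with force checks.

Run:
```python
from h import *
for z in (.100,.096,.092,.088,.084,.081,.079,.0785):
    arm.move_straight([*HO['L'],z],v=.04); s=rep(f"{z}")
    if np.linalg.norm(s["contact_force"])>10: print("STOP");break
```

```text
0.1 t17.04 F [ 0.09 -0.44  0.04] T [-0.009  0.025 -0.   ] e7 0.012 gw 0.244 p [0.5436 0.2017 0.0998] yaw 3.99 q7 -1.3517
0.096 t17.29 F [-0.    0.56 -0.69] T [ 0.009 -0.064  0.016] e7 0.021 gw 0.239 p [0.5436 0.2018 0.0958] yaw 4.00 q7 -1.3490
0.092 t17.54 F [-0.07 -0.28 -0.21] T [-0.081  0.02   0.007] e7 0.021 gw 0.243 p [0.5435 0.2016 0.0917] yaw 3.99 q7 -1.3463
0.088 t17.79 F [ 0.59 -0.76 -0.14] T [-0.257  0.084  0.012] e7 0.021 gw 0.239 p [0.5435 0.2017 0.0877] yaw 4.00 q7 -1.3435
0.084 t18.04 F [ 0.49 -1.15 -0.27] T [-0.316 -0.039  0.04 ] e7 0.021 gw 0.245 p [0.5436 0.2017 0.0837] yaw 3.99 q7 -1.3408
0.081 t18.29 F [-0.07 -1.6  -0.79] T [-0.432 -0.006  0.047] e7 0.016 gw 0.245 p [0.5436 0.2017 0.0808] yaw 4.00 q7 -1.3388
0.079 t18.54 F [-0.09 -2.67 -0.65] T [-0.473 -0.037 -0.039] e7 0.013 gw 0.249 p [0.5436 0.2017 0.0788] yaw 3.99 q7 -1.3374
0.0785 t18.79 F [ 0.11 -1.5  -0.52] T [-0.615 -0.025  0.039] e7 0.004 gw 0.243 p [0.5437 0.2017 0.0785] yaw 3.99 q7 -1.3371
```

Run:
```python
from h import *
for z in (.0778,.0771,.0764):
    arm.move_straight([*HO['L'],z],v=.02); s=rep(f"{z}")
    if s["contact_force"][2]>4: print("floor");break
fingers.move_gripper(.5); arm.wait(.3); rep("open")
arm.move_straight([*HO['L'],.2],v=.12)
q=np.array(state()["q"]); q[0]+=1.0; arm.goto_joints(q); arm.wait(.3); rep("away")
for n,(a,b,c,e) in dict(scene=(130,270,220,380),top=(165,265,190,345)).items():
    d=vision.get_image(n); cv2.imwrite(f"pics/e_{n}.png",cv2.resize(d["img"][a:b,c:e,::-1],None,fx=5 if n=="top" else 4,fy=5 if n=="top" else 4,interpolation=cv2.INTER_CUBIC)); cv2.imwrite(f"pics/full_{n}.png",d["img"][:,:,::-1])
    m=((d["img"][:,:,0]>90)&(d["img"][:,:,1]<60)&(d["img"][:,:,2]<60)).astype(np.uint8)
    nn,l,st,cc=cv2.connectedComponentsWithStats(m)
    for i in range(1,nn):
        if c-40<cc[i][0]<e+40 and a-40<cc[i][1]<b+40 and st[i][4]>5: print(n,st[i],cc[i],onz(d,[cc[i]],.116))
```

```text
0.0778 t19.04 F [-1.96 -3.47  5.57] T [-0.677  0.352  0.014] e7 0.002 gw 0.242 p [0.5439 0.2017 0.0782] yaw 3.99 q7 -1.3365
floor
open t19.68 F [ 0.58  0.31 -0.17] T [0.014 0.048 0.034] e7 0.000 gw 0.501 p [0.5437 0.2018 0.0778] yaw 4.00 q7 -1.3366
away t23.15 F [-0.53 -0.68  0.25] T [-0.051  0.063  0.03 ] e7 0.000 gw 0.498 p [ 0.4637 -0.3476  0.1992] yaw -53.24 q7 -1.4135
scene [378 116  86  55 479] [419.99791232 143.80584551] [[0.69356636 0.47921162 0.116     ]]
scene [314 164   7  15  80] [316.3625 170.4375] [[0.56083856 0.18420182 0.116     ]]
scene [179 293   5   3   8] [181.125 293.75 ] [[ 0.61561096 -0.31284983  0.116     ]]
scene [181 296   8   7  11] [184.45454545 298.81818182] [[ 0.63082641 -0.31567092  0.116     ]]
top [205 205   5  13  18] [205.66666667 210.5       ] [[0.58508079 0.24522066 0.116     ]]
top [218 222   7   8  38] [220.81578947 225.5       ] [[0.54283734 0.20130559 0.116     ]]
top [288 226   5   2   6] [289.66666667 226.16666667] [[0.54083889 0.0105185  0.116     ]]
```

View pics/e_scene.png

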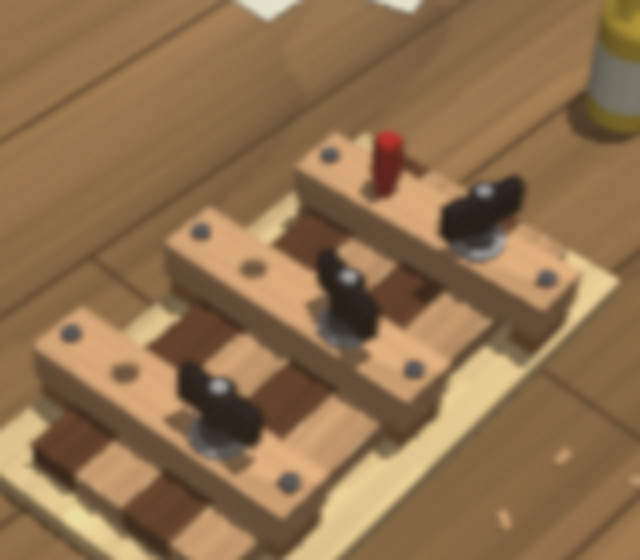

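View pics/e_top.png

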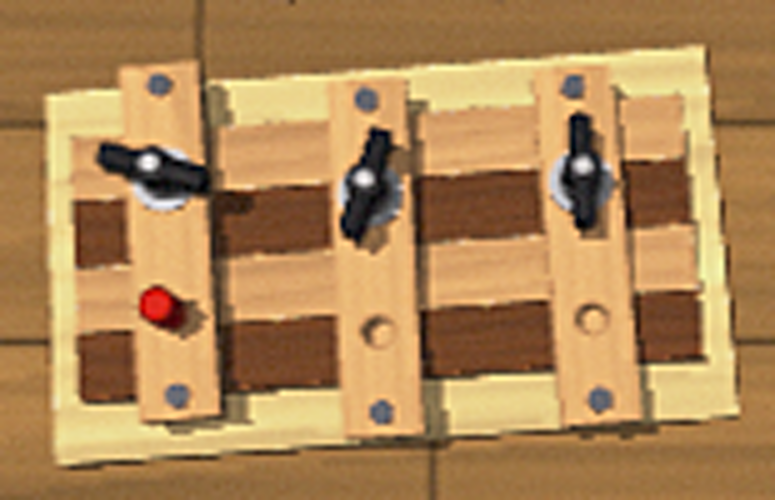

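View pics/full_top.png

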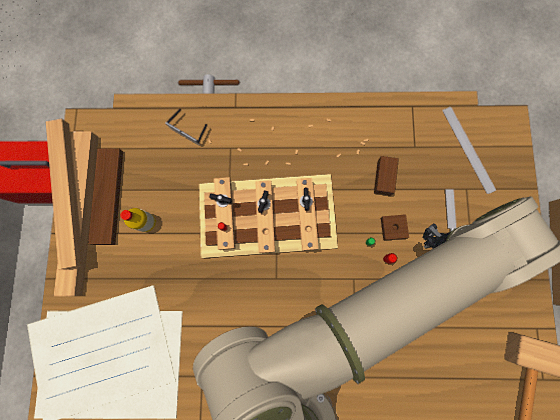

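Run:
```python
from h import *
rep("before"); arm.job_done()
```

```text
before t23.25 F [-0.58 -0.95  0.07] T [ 0.011 -0.001  0.03 ] e7 0.000 gw 0.500 p [ 0.4635 -0.3479  0.1992] yaw -53.27 q7 -1.4135
the job is handed in; nothing more can be done
```

The job is done and handed in at about 23 s, with no failed or disagreeing checks.

- **Loose screw:** It was the one on the caul farthest to the robot's left, and the first I tried. It slipped at about 0.1 N m. I turned it about 46° and left it there.
- **Tight screws:** I identified the loose one from that first try, so I never touched the other two. They look the same before and after in both pictures.
- **Marker:** I took the small red pin from its stand and lowered it into that caul's hole until it met the floor (5.6 N), then let go.
- **Last checks:** The pin stands upright in both views. The top view puts its head at (.543, .201), against the hole at (.544, .202), at the height expected when fully home. The decoy pins, offcut and glue bottle look unmoved. In that last top view the arm hides part of the chisel. The gripper is clear of everything, 0.2 m above the bench.

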